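# Set up the painting box

## Robot

A 6-joint arm with a two-finger parallel gripper is mounted at the origin on a cart in front of the work surface, level with it; the furniture and walls round the work are solid. World frame = base frame: x ahead of the robot, y to its left, z up, the work surface at z = 0. Lengths are in mm, angles in degrees, forces in N, time in s.
With the tool pointing down it reaches from about 350 to 850 mm from the base axis. Payload 8.1 kg.
Tool frame: the origin (TCP) lies on the centre line of the jaws, within the pads' length; the fingertips stand 19 mm ahead of it and the grasp point (between the pads) is the TCP (r.tip_reach is the z of the fingertips in the tool frame, in mm); z points along the fingers, y is the line along which they close (so a half turn about z gives the same grasp; the last joint's range is limited). The gripper opens to 85 mm and grips with 20 to 120 N. Pads are 22 mm wide; open, the fingers measure 114 mm over their backs; the gripper's body (76 mm by 85 mm) begins 54 mm behind the grasp point. The pads swing forward as they close: fully open they stand 13 mm farther back than shut.
Start: joints at [-77.2, 7.471, 85.268, -0, 87.261, -4.893], TCP at [182.37, -571.618, 250.292] pointing down, gripper open.
Joint ranges: [-169.43, 169.43], [-51.17, 129.36], [1.28, 143.12], [-76.62, 256.62], [0, 156.53], [-152.29, 152.29]. Speed limits (degrees/s): [136.94, 136.94, 159.86, 180, 180, 180].

## Interface

Orientations are given as [roll, pitch, yaw] about the fixed x, y, z axes, in that order (R = Rz(yaw) Ry(pitch) Rx(roll)).
In Python, from bench import r gives the robot as it stands. The module is installed in compiled form; this text tells all that it offers.
- The arm moves only by the shell command python3 -m handwheel 'ROWS' [FORCE]. ROWS is JSON, a list of rows, each a list of 7 numbers: the shift along the tool's x, y, z in m, then the turn, a rotation vector about the tool's x, y, z in degrees, then the finger opening in m, from 0 to 0.0854. In form: [[tx, ty, tz, ax, ay, az, claw], ...]. A call has 1 to 8 rows; each row shifts and turns the commanded pose from where the row before left it, along the tool's axes as they then stand; what a row does not reach is not made up. A row lasts 1/12 s, in which the tool goes at most 41.7 mm and 7.16 degrees, less where a joint would pass 70% of its speed; a pose out of reach is approached as far as the arm can. A call with a gripper value outside its range is refused whole. The fingers move at their own pace and stop on an object; FORCE is the grip in N (left out, the last holds). Time passes only in rows, so rows that do not move let the fingers close. It gives the time, the measured TCP pose, the force, the opening and the grip force at its end, in the units of the state.
- r.sense(): the state, without advancing time (a new reading comes with each control period).
- r.snapshot(name): name is "side" or "top" or "wrist"; returns (picture, depth): 384x512x3 uint8, blue, green, red; 384x512 float32, mm along the optical axis (not along the pixel's ray), 0 where there is no reading.
- r.calibration(name): a dict with "vfov" (degrees; the focal length in pixels is half the picture's height over the tangent of half this angle, whatever the lens; pixels are square), "cx", "cy" (the principal point, pixels), "rvec" (rotation vector, rad) and "tvec" (3), from world to camera coordinates, as OpenCV has them; the wrist camera has in their place "tool_from_camera" (4x4, takes a point from camera to tool coordinates, whose origin is the TCP and whose axes are the flange's). Camera axes: x right, y down, z forward; pixel columns grow to the right and rows downward; lengths in mm; the calibration is good to about 2 mm. The wrist camera is an equidistant fisheye: a pixel r from the principal point sees the ray r / f radians off the axis. A picture is of the moment at which its call begins: read the wrist's pose just before it. calibration takes no time and is no camera call.
- r.hand_in(): hands the job in; it is judged then, once.
The state is a dict: "time": time; "joint_pos": joint angles; "qd": joint speeds; "joint_efforts": joint torques, N m; "tool_pos": TCP position; "tcp_rot": TCP orientation; "ft_force": force on the tool from outside, world axes, zero at the start; "wrist_torque": the same for the moment, N m; "finger_gap": finger opening in mm; "grip_force": force on a finger pad.
Only numpy, scipy, OpenCV 4.12 (cv2) and the standard library are available. Lean on these libraries where they do the work, as an engineer would, in place of code of your own. Each camera call takes 0.05 s, during which the arm holds its last target. There are 200 camera calls.

## Task

Set up the hinged wooden painting box: with the lid still down, swing the small clamp lever at its right side fully up to free the lid, then raise the stiff lid by its bar handle until it is 110 degrees open from closed (leaning 20 degrees back past upright). With the lid standing there, press the lever fully down again to clamp it, let go, and leave the paint pot, the paint tube and the tape roll where they are.

Things in the scene. Friction and masses are not known exactly. Their poses are not given: they have to be found in the camera images.
- paintbox: wooden painting box fixed to the bench, 130 deep (its x) x 180 wide (its y) x 65 mm high with the lid closed, on a 10 mm plywood base board. Origin: on the bench under the middle of the box; x points from the robot's side (bar handle) to the hinge side, y to its left, z up. The clamp post with the lever stands beside its right wall (-y)
- lid_hinge (a point): middle of the lid's hinge line, at (65, 0, 60) mm in the box's frame; the line runs along the box's y
- lid (a joint): lid angle in rad: 0 = closed and level, grows as the front edge rises and swings back over the hinge; 1.571 = upright, 1.920 = 110 degrees open; stop at 2.4. The wooden lid is 10 mm thick, reaches 132 mm from the hinge line, carries a pale painting panel on its inner face, and stays where it is left (stiff friction hinge, about 4 to 5 N at the bar)
- lid_bar (a point): middle of the lid's steel bar handle: a round horizontal bar 11 mm thick and 110 mm long, parallel to the hinge line, its centre line 35 mm in front of the lid's front edge on two end posts, 167 mm from the hinge line. When the lid is closed it is 60 mm above the bench; 29 mm of free space between bar and lid, 77 mm between the posts
- lever_pivot (a point): pivot of the clamp lever, at (65, -135, 60) mm in the box's frame; its axis runs along the box's y
- clamp_lever (a joint): clamp lever angle in rad: 0 = fully down (level, pointing to the box's -x, lid clamped), 1.571 = fully up (pointing straight up, lid free). Stays where it is left
- lever_tip (a point): middle of the lever's black grip: a small drum 18 mm in diameter and 16 mm wide along the box's y, 60 mm from the pivot; 37 mm of free space between it and the box wall
- pot: open white paint pot, 73 mm across, 100 mm high, stands left of the box; leave it. Origin under its centre
- tube: oil paint tube lying on the bench, 34 x 111 x 27 mm, left in front of the box; leave it. Origin at the centre of its underside
- tape: beige tape roll lying flat, 89 mm across, 18 mm high, right in front of the box; leave it. Origin at the centre of its underside

How it is judged (in metres and radians):
On the way, in this order (a step that is already met when the one before it is completed fails the run):
1. the clamp lever is fully up while the lid is still down (value of joint clamp_lever above 1.3 rad and value of joint lid below 0.4 rad), for 0.1 s.
2. the lid stands at 110 degrees (within 6 degrees) with the lever still up (value of joint lid between 1.815 and 2.025 rad and value of joint clamp_lever above 1.1 rad), for 0.3 s.
At the end, for the whole second after the job is handed in: the lid rests 110 degrees open, within 6 degrees either way; the clamp lever is down within 0.2 rad of level; pot, tube and tape roll are within 30 mm of where they stood (value of joint lid between 1.815 and 2.025 rad and value of joint clamp_lever below 0.2 rad and distance of each of pot, tube, tape from where it was at the start of the episode below 0.03 m); the robot touches nothing.
It fails at once if the pot, the tube or the tape roll is knocked away (more than 30 mm), or the pot tipped (distance of any of pot, tube, tape from where it was at the start of the episode above 0.03 m or angle between pot's own z axis and vertical above 0.5 rad).
It also fails if it takes over 64 s, if anything falls off the work surface, if the arm or the gripper's body presses on something with over 40 N, if the wrist force passes 120 N, or if a joint passes its speed limit or range.

## Working session

There is one attempt and no reset: what is moved stays moved. The work goes in short steps, Python scripts to look and compute and a shell command to move; the robot and the scene stay as the last step left them, time stands still between calls to the robot, and variables do not carry over. Pictures are saved under pics/ and viewed, at most 10 in all, crops included, and the job is handed in when it is done.

```bash
mkdir -p pics; ls; cat > h.py <<'E'
import numpy as np, cv2, json
from bench import r
from scipy.spatial.transform import Rotation as R
def cam(n):
    c=r.calibration(n); f=192/np.tan(np.radians(c["vfov"])/2)
    return c,f
def cloud(n,depth):
    c,f=cam(n); v,u=np.mgrid[0:384,0:512]
    P=np.stack([(u-c["cx"])/f*depth,(v-c["cy"])/f*depth,depth],-1)
    M=cv2.Rodrigues(np.array(c["rvec"],float))[0]; t=np.array(c["tvec"],float).ravel()
    return (P-t)@M
E
python3 - <<'E'
from h import *
for n in("top","side"):
    p,d=r.snapshot(n); cv2.imwrite(f"pics/{n}0.png",p); np.save(f"{n}0.npy",d); print(n,r.calibration(n))
print(r.sense())
E
```

```text
pics
top {'vfov': 47.60773199203767, 'cx': 256.2598139090492, 'cy': 194.2824396880623, 'rvec': array([ 2.15807347, -2.1473236 ,  0.12192731]), 'tvec': array([ 70.43876107, 534.10635093, 957.82087513])}
side {'vfov': 51.96252007093864, 'cx': 254.43709576281074, 'cy': 187.7895508889371, 'rvec': array([ 0.67997438, -2.38139185,  1.4155332 ]), 'tvec': array([474.64542325, 179.43797492, 753.69931214])}
{'time': 0.1, 'joint_pos': array([-7.71997095e+01,  7.51121581e+00,  8.53248840e+01, -7.05347446e-04,
        8.72626908e+01, -4.89238796e+00]), 'qd': array([-0.03485785, -0.00296014, -0.14905873,  0.06033889, -0.07098059,
       -0.06207335]), 'joint_efforts': array([ 1.99815928e-03, -5.70948672e+01, -5.01943874e+01, -6.97705514e-05,
        8.16082262e-03,  5.95499500e-05]), 'tool_pos': array([ 182.26326905, -571.13965512,  249.32710829]), 'tcp_rot': array([-1.79901509e+02, -7.72338991e-03,  1.76927061e+01]), 'ft_force': array([ 0.63499095, -0.60451506, -0.42554729]), 'wrist_torque': array([0.02701117, 0.0127264 , 0.00671334]), 'grip_force': 0.0, 'finger_gap': 85.71518506369281}
```

View pics/top0.png

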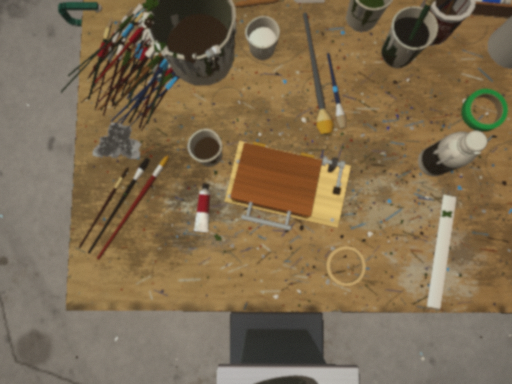

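View pics/side0.png

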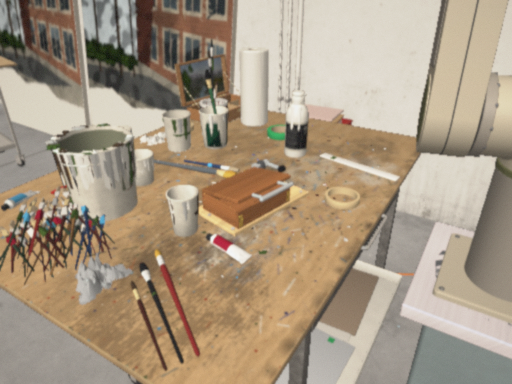

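The top view shows the lid centred near (275,180), the bar at about (243,217)–(290,228), the lever around (338,163)–(338,190), the tape at (346,266), the tube at (203,208) and the pot at (205,147). I'll enlarge that area.

```bash
python3 - <<'E'
from h import *
p=cv2.imread("pics/top0.png"); cv2.imwrite("pics/top0c.png",cv2.resize(p[130:240,220:365],None,fx=5,fy=5,interpolation=cv2.INTER_CUBIC))
W=cloud("top",np.load("top0.npy"))
np.set_printoptions(suppress=True,precision=0)
for n,(u,v) in dict(pot=(205,147),tube=(203,208),bench=(300,260),lid=(275,180),barL=(246,219),barR=(288,228),tip=(338,188),lc=(244,144),lc2=(232,200),lc3=(309,214),lc4=(320,160)).items(): print(n,W[v,u])
E
```

```text
pot [638. 189.  55.]
tube [503. 196.  21.]
bench [385. -29.  -3.]
lid [560.  32.  74.]
barL [474.  94.  89.]
barR [455.   5.  91.]
tip [ 544. -107.   66.]
lc [642. 101.  68.]
lc2 [520. 128.  40.]
lc3 [485. -40.  88.]
lc4 [607. -69.  64.]
```

View pics/top0c.png

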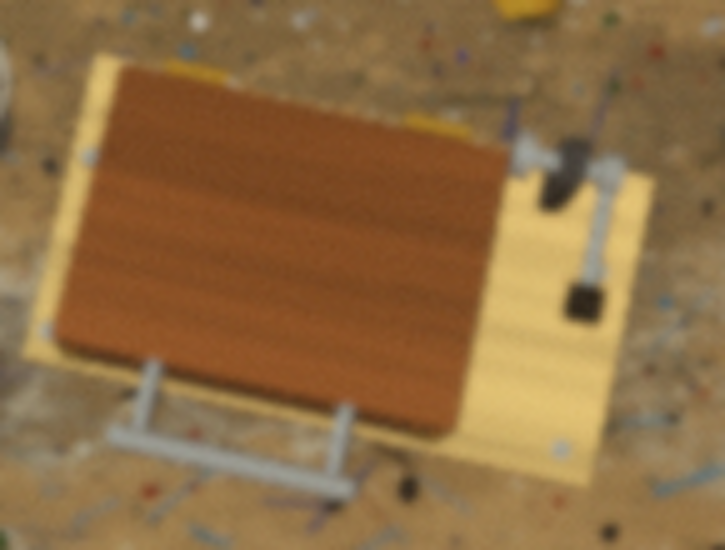

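The crop shows the lid corners at crop px (117,65), (508,148), (57,338), (452,433), the bar ends at (110,435) and (352,490), and the lever grip centre at (584,303). I'll fit the box pose to these points.

```bash
cat >> h.py <<'E'
def proj(n,X):
    c,f=cam(n); K=np.array([[f,0,c["cx"]],[0,f,c["cy"]],[0,0,1]])
    return cv2.projectPoints(np.array(X,float),np.array(c["rvec"],float),np.array(c["tvec"],float),K,None)[0][:,0]
def box(p,X):
    return R.from_euler('z',p[2]).apply(np.array(X,float))+[p[0],p[1],p[3] if len(p)>3 else 0]
E
python3 - <<'E'
from h import *
from scipy.optimize import least_squares
px=np.array([(117,65),(508,148),(57,338),(452,433),(110,435),(352,490),(584,303),(608,165)])/5+[219.6,129.6]
X=[(65,90,65),(65,-90,65),(-67,90,65),(-67,-90,65),(-102,55,60),(-102,-55,60),(5,-135,69),(65,-138,64)]
s=least_squares(lambda p:(proj("top",box(p,X))-px).ravel(),[560,30,-.2],x_scale=[100,100,1])
p=s.x; np.set_printoptions(suppress=True,precision=1)
print(p,np.degrees(p[2])); print(s.fun.reshape(-1,2))
s4=least_squares(lambda p:(proj("top",box(p,X))-px).ravel(),[560,30,-.2,0],x_scale=[100,100,1,100]);print(s4.x)
np.save("box.npy",p)
for n,q in dict(bar=(-102,0,60),tip=(5,-135,60),piv=(65,-135,60),up=(65,-135,120),hinge=(65,0,60)).items(): print(n,box(p,[q])[0])
W=box(p,[(-102,55,60),(-102,-55,60),(5,-135,60),(65,-135,60),(65,90,65),(-67,90,65),(-67,-90,65),(65,-90,65)])
im=cv2.imread("pics/side0.png"); 
im=cv2.resize(im,None,fx=4,fy=4,interpolation=cv2.INTER_CUBIC)
for a in proj("side",W): cv2.circle(im,tuple(int(x) for x in (a+.5)*4),4,(0,255,0),1)
cv2.imwrite("pics/side0c.png",im[600:960,760:1300])
E
```

```text
[566.7  29.5  -0.2] -12.508913819459549
[[-0.1 -1.5]
 [ 0.5 -0.7]
 [-1.6  1. ]
 [-0.6  0.1]
 [-0.2  0.8]
 [ 0.2  0.9]
 [ 0.1 -1.4]
 [ 1.7  0.7]]
[568.8  28.5  -0.2 -16. ]
bar [467.1  51.6  60. ]
tip [ 542.3 -103.3   60. ]
piv [ 600.9 -116.3   60. ]
up [ 600.9 -116.3  120. ]
hinge [630.1  15.5  60. ]
```

View pics/side0c.png

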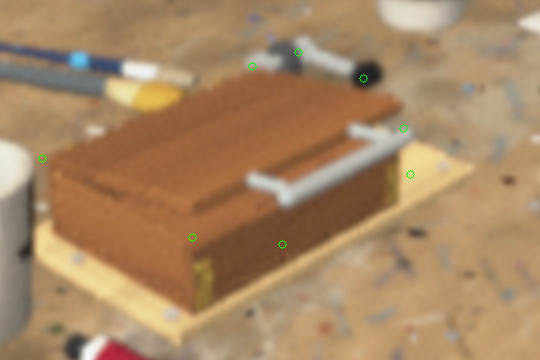

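The lid stands slightly ajar: in the side view the bar is about 10 px above the closed prediction. I'll refit with lid angle free, using both views.

```bash
python3 - <<'E'
from h import *
from scipy.optimize import least_squares
px=np.array([(117,65),(508,148),(57,338),(452,433),(110,435),(352,490),(584,303),(608,165)])/5+[219.6,129.6]
ps=np.array([(288,198),(408,138),(192,208),(402,102),(48,162),(366,74)])/4+[189.6,149.6]
def lid(a,x,y,z): # x,z relative closed box coordinates
    dx,dz=x-65,z-60; c,s=np.cos(a),np.sin(a)
    return (65+dx*c+dz*s, y, 60-dx*s+dz*c)
def pts(p):
    a,l=p[3],p[4]
    L=[lid(a,65,90,65),lid(a,65,-90,65),lid(a,-67,90,65),lid(a,-67,-90,65),lid(a,-102,55,60),lid(a,-102,-55,60)]
    tip=(65-60*np.cos(l),-135,60+60*np.sin(l))
    return box(p[:3],L+[tip,(65,-138,62)]), box(p[:3],[L[4],L[5],L[2],L[3],L[0],tip])
def f(p):
    A,B=pts(p); return np.r_[(proj("top",A)-px).ravel(),(proj("side",B)-ps).ravel()]
s=least_squares(f,[560,30,-.2,.1,.1],x_scale=[100,100,1,1,1],loss='soft_l1'); p=s.x
np.set_printoptions(suppress=True,precision=3)
print(p,np.degrees(p[2:])); print(f(p).reshape(-1,2).round(1).tolist()); np.save("box.npy",p)
A,B=pts(p); print("bar",A[4:6].mean(0),"tip",A[6],"piv",box(p[:3],[(65,-135,60)]),"hinge",box(p[:3],[(65,0,60)]))
W=cloud("top",np.load("top0.npy"))
for u,v in((338,190),(338,188),(266,223),(340,175)): print(W[v-1:v+2,u-1:u+2].reshape(-1,3)[np.argmax(W[v-1:v+2,u-1:u+2,2])])
E
```

```text
[564.328  30.078  -0.212   0.15    0.06 ] [-12.167   8.6     3.448]
[[-0.5, -0.6], [0.3, -0.3], [-2.2, 0.4], [0.6, -0.7], [-0.6, 0.4], [1.2, 0.5], [-0.5, -0.5], [1.2, 1.5], [-1.0, 1.8], [1.1, -0.2], [0.2, -0.3], [0.5, -0.6], [-1.0, -0.7], [-0.2, 0.0]]
bar [466.455  51.179  84.973] tip [ 540.87  -102.967   63.608] piv [[ 599.416 -115.589   60.   ]] hinge [[627.868  16.378  60.   ]]
[ 538.837 -105.557   74.474]
[ 541.572 -106.288   70.588]
[465.072  53.564  92.304]
[ 571.019 -109.625   67.068]
```

Fit: lid 8.6° ajar, box yaw −12.2°, lever tip at about (541,−103,63), bar at about (466,51,85). I'll turn the tool so its y lies along the box's y, then travel to above the lever.

```bash
cat >> h.py <<'E'
def to(x,y,z,rpy=None):
    s=r.sense(); R0=R.from_euler('xyz',s["tcp_rot"],degrees=True)
    R1=R.from_euler('xyz',rpy,degrees=True) if rpy else R0
    d=np.array([x,y,z])-s["tool_pos"]
    print("t",round(s["time"],2),"pos",s["tool_pos"].round(1),"rot",s["tcp_rot"].round(1),"F",s["ft_force"].round(1),"gap",round(s["finger_gap"],1))
    print("turn(deg)",(R0.inv()*R1).as_rotvec(degrees=True).round(2),"then shift mm",R1.inv().apply(d).round(1),"shift in present axes",R0.inv().apply(d).round(1))
E
python3 -m handwheel '[[0,0,0,0,0,6,0.0854],[0,0,0,0,0,6,0.0854],[0,0,0,0,0,6,0.0854],[0,0,0,0,0,6,0.0854],[0,0,0,0,0,5.9,0.07],[0.01,-0.02,0.003,0,0,0,0.06],[0.015,-0.033,0.006,0,0,0,0.05],[0.016,-0.034,0.006,0,0,0,0.04]]' 20
python3 -m handwheel '[[0.016,-0.034,0.006,0,0,0,0.04],[0.016,-0.034,0.006,0,0,0,0.04],[0.016,-0.034,0.006,0,0,0,0.04],[0.016,-0.034,0.006,0,0,0,0.04],[0.016,-0.034,0.006,0,0,0,0.04],[0.016,-0.034,0.006,0,0,0,0.04],[0.016,-0.034,0.006,0,0,0,0.04],[0.016,-0.034,0.006,0,0,0,0.04]]'
python3 - <<'E'
from h import *
to(541,-103,150,[180,0,-12.2])
E
```

```text
time: 0.77
tool_pos: [240.6, -494.8, 234.6]
tcp_rot: [-180.0, 0.0, -12.3]
ft_force: [-0.3, 0.1, -0.6]
finger_gap: 40.4
grip_force: 0.0
time: 1.43
tool_pos: [424.0, -254.7, 186.8]
tcp_rot: [-180.0, 0.0, -12.2]
ft_force: [-0.0, 0.1, -0.0]
finger_gap: 39.9
grip_force: 0.0
t 1.43 pos [ 424.  -254.7  186.8] rot [-180.     0.   -12.2] F [-0.   0.1 -0. ] gap 39.9
turn(deg) [-0.01  0.02 -0.02] then shift mm [  82.3 -173.    36.8] shift in present axes [  82.2 -173.    36.8]
```

```bash
python3 -m handwheel '[[0.016,-0.034,0.007,0,0,0,0.04],[0.016,-0.034,0.007,0,0,0,0.04],[0.016,-0.034,0.007,0,0,0,0.04],[0.016,-0.034,0.007,0,0,0,0.04],[0.012,-0.025,0.006,0,0,0,0.04],[0.006,-0.012,0.003,0,0,0,0.04],[0,0,0,0,0,0,0.04],[0,0,0,0,0,0,0.04]]'
python3 - <<'E'
from h import *
to(541,-103,63,[180,0,-12.2])
p,d=r.snapshot("wrist"); cv2.imwrite("pics/w1.png",p); print(r.calibration("wrist"))
E
```

```text
time: 2.1
tool_pos: [539.8, -104.5, 149.7]
tcp_rot: [180.0, 0.1, -12.1]
ft_force: [-0.3, -0.1, 0.9]
finger_gap: 40.0
grip_force: 0.0
t 2.1 pos [ 539.8 -104.5  149.7] rot [ 1.80e+02  1.00e-01 -1.21e+01] F [-0.3 -0.1  0.9] gap 40.0
turn(deg) [0.02 0.08 0.09] then shift mm [ 0.9 -1.7 86.7] shift in present axes [ 1.  -1.8 86.7]
{'vfov': 65.70646984690485, 'cx': 252.08993466146705, 'cy': 192.38864460841634, 'tool_from_camera': array([[ 7.08411204e-04, -9.53469780e-01, -3.01487771e-01,
         7.68714620e+01],
       [ 9.99999619e-01,  8.29337299e-04, -2.73102679e-04,
        -4.94741243e-01],
       [ 5.10430205e-04, -3.01487462e-01,  9.53470005e-01,
        -1.23538846e+02],
       [ 0.00000000e+00,  0.00000000e+00,  0.00000000e+00,
         1.00000000e+00]])}
```

View pics/w1.png

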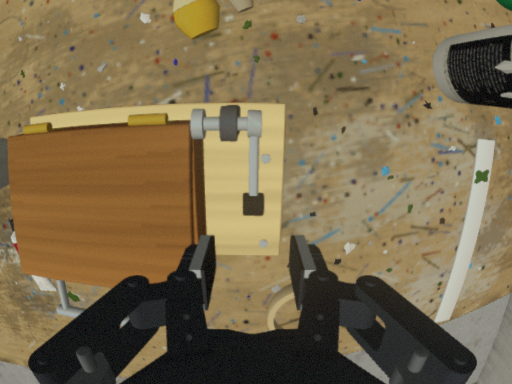

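The wrist view shows the lever drum at (253,204) and the lever's pivot knuckle at (254,123), with the fingers lined up either side of the drum. I'll turn those pixels into positions.

```bash
cat >> h.py <<'E'
def wray(u,v,z,pos,rot):
    c,f=cam("wrist"); a=np.array([u-c["cx"],v-c["cy"]]); n=np.linalg.norm(a); th=n/f
    d=np.r_[a/n*np.sin(th),np.cos(th)]; T=c["tool_from_camera"]; Q=R.from_euler('xyz',rot,degrees=True)
    o=Q.apply(T[:3,3])+pos; w=Q.apply(T[:3,:3]@d); return o+w*(z-o[2])/w[2]
E
python3 - <<'E'
from h import *
s=r.sense(); P,Q=s["tool_pos"],s["tcp_rot"]
d=wray(253,204,71,P,Q); print("drum",d, "mast",wray(254,123,66,P,Q), "lid hinge right corner",wray(192,122,66,P,Q))
E
```

```text
drum [ 543.42291316 -106.30881026   71.        ] mast [ 599.71779492 -119.11225411   66.        ] lid hinge right corner [610.22770023 -76.84367611  66.        ]
```

```bash
python3 -m handwheel '[[0.0025,0,0.015,0,0,0,0.04],[0,0,0.02,0,0,0,0.04],[0,0,0.02,0,0,0,0.04],[0,0,0.02,0,0,0,0.04],[0,0,0.012,0,0,0,0.03],[0,0,0,0,0,0,0.012],[0,0,0,0,0,0,0.012],[0,0,0,0,0,0,0.012]]' 20
python3 -m handwheel '[[0,0,0,0,0,0,0.012],[0,0,0,0,0,0,0.012]]'
```

```text
time: 2.82
tool_pos: [540.5, -105.4, 62.8]
tcp_rot: [-180.0, 0.3, -12.3]
ft_force: [-5.0, 1.2, -3.7]
finger_gap: 15.1
grip_force: 23.5
time: 2.98
tool_pos: [540.6, -105.4, 63.1]
tcp_rot: [-180.0, 0.2, -12.3]
ft_force: [-5.1, 1.7, -4.0]
finger_gap: 15.5
grip_force: 23.5
```

```bash
python3 -m handwheel '[[0.0008,0,-0.0073,0,0,0,0.012],[0.002,0,-0.0081,0,0,0,0.012],[0.0032,0,-0.0078,0,0,0,0.012],[0.0042,0,-0.0073,0,0,0,0.012],[0.0051,0,-0.0065,0,0,0,0.012],[0.006,0,-0.0059,0,0,0,0.012]]'

```

```text
time: 3.48
tool_pos: [564.4, -110.5, 107.8]
tcp_rot: [180.0, -0.1, -12.2]
ft_force: [-2.6, -5.0, -5.2]
finger_gap: 15.7
grip_force: 20.9
```

```bash
python3 -m handwheel '[[0.0068,0,-0.0049,0,0,0,0.012],[0.0074,0,-0.0039,0,0,0,0.012],[0.0079,0,-0.0029,0,0,0,0.012],[0.0081,0,-0.0017,0,0,0,0.012],[0.0084,0,-0.0006,0,0,0,0.012],[0,0,0,0,0,0,0.012],[0,0,0,0,0,0,0.012]]'

```

```text
time: 4.07
tool_pos: [603.0, -119.2, 121.7]
tcp_rot: [179.9, -0.2, -12.2]
ft_force: [-1.5, -5.4, -0.9]
finger_gap: 15.1
grip_force: 20.6
```

```bash
python3 -m handwheel '[[0,0,0,0,0,0,0.04],[0,0,0,0,0,0,0.04],[0,0,-0.02,0,0,0,0.04],[0,0,-0.03,0,0,0,0.04],[0,0,-0.03,0,0,0,0.04],[0,0,-0.02,0,0,-7,0.04],[0,0,0,0,0,-7,0.04],[0,0,0,0,0,-7,0.04]]'
python3 -m handwheel '[[0,0,0,0,0,-7,0.04],[0,0,0,0,0,-7,0.03],[0,0,0,0,0,-7,0.026],[0,0,0,0,0,-7,0.026],[0,0,0,0,0,-7,0.026],[0,0,0,0,0,-7,0.026],[0,0,0,0,0,-7,0.026],[0,0,0,0,0,-7,0.026]]'
python3 - <<'E'
from h import *
to(466.5,51,190,[180,0,77.8])
E
```

```text
time: 4.73
tool_pos: [603.4, -117.9, 224.1]
tcp_rot: [179.9, -0.4, 9.2]
ft_force: [0.1, 0.4, -1.5]
finger_gap: 40.1
grip_force: 0.0
time: 5.4
tool_pos: [602.1, -117.5, 221.3]
tcp_rot: [179.9, -0.1, 65.2]
ft_force: [-0.9, -0.8, -0.1]
finger_gap: 26.2
grip_force: 0.0
t 5.4 pos [ 602.1 -117.5  221.3] rot [ 1.799e+02 -1.000e-01  6.520e+01] F [-0.9 -0.8 -0.1] gap 26.2
turn(deg) [  0.11  -0.05 -12.63] then shift mm [ 136.  -168.1   31.3] shift in present axes [  96.  -193.8   31. ]
```

```bash
python3 -m handwheel '[[0,0,0,0,0,-6.3,0.026],[0,0,0,0,0,-6.3,0.026],[0.024,-0.03,0,0,0,0,0.026],[0.024,-0.03,0.006,0,0,0,0.026],[0.024,-0.03,0.006,0,0,0,0.026],[0.024,-0.03,0.007,0,0,0,0.026],[0.024,-0.03,0.007,0,0,0,0.026],[0.016,-0.018,0.005,0,0,0,0.026]]'
python3 -m handwheel '[[0,0,0,0,0,0,0.026],[0,0,0,0,0,0,0.026]]'
python3 - <<'E'
from h import *
to(466.5,51,91,[180,0,77.8])
p,d=r.snapshot("wrist"); cv2.imwrite("pics/w2.png",p)
E
```

```text
time: 6.07
tool_pos: [465.3, 54.1, 189.3]
tcp_rot: [180.0, -0.1, 77.5]
ft_force: [-0.3, 0.5, -0.1]
finger_gap: 26.3
grip_force: 0.0
time: 6.23
tool_pos: [467.0, 52.8, 190.0]
tcp_rot: [179.9, -0.0, 77.6]
ft_force: [-0.3, -0.6, 0.9]
finger_gap: 26.2
grip_force: 0.0
t 6.23 pos [467.   52.8 190. ] rot [179.9  -0.   77.6] F [-0.3 -0.6  0.9] gap 26.2
turn(deg) [ 0.11 -0.05 -0.24] then shift mm [-1.9 -0.1 99. ] shift in present axes [-2.  -0.3 99. ]
```

View pics/w2.png

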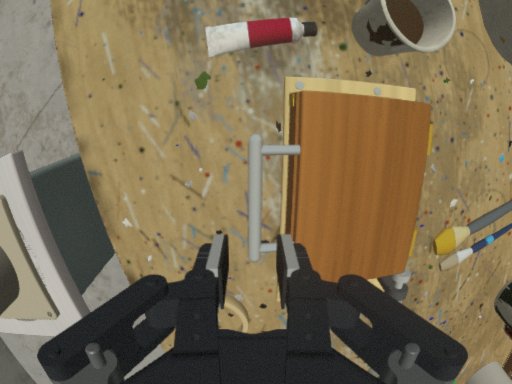

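The bar runs vertically in this view from (255,137) to (254,260), with its middle near (255,199). It is clear of the posts and lies between the finger lines.

```bash
python3 - <<'E'
from h import *
s=r.sense(); P,Q=s["tool_pos"],s["tcp_rot"]
a=wray(255,137,86,P,Q);b=wray(254,260,86,P,Q);print(a,b,(a+b)/2,np.linalg.norm(a-b)); m=(a+b)/2
to(m[0],m[1],90,[180,0,77.8])
E
```

```text
[480.82628451 100.67785197  86.        ] [457.14752277  -3.8459321   86.        ] [468.98690364  48.41595994  86.        ] 107.17231542886273
t 6.28 pos [467.7  52.  190.3] rot [179.9  -0.   77.5] F [-0.3  0.1  0.4] gap 25.9
turn(deg) [ 0.14 -0.04 -0.31] then shift mm [ -3.2   2.  100.3] shift in present axes [ -3.3   1.7 100.3]
```

```bash
python3 -m handwheel '[[-0.003,0.0015,0.015,0,0,0,0.026],[0,0,0.025,0,0,0,0.026],[0,0,0.025,0,0,0,0.026],[0,0,0.02,0,0,0,0.026],[0,0,0.014,0,0,0,0.026],[0,0,0,0,0,0,0.026],[0,0,0,0,0,0,0.026]]'
python3 -m handwheel '[[0,0,0,0,0,0,0.006],[0,0,0,0,0,0,0.006],[0,0,0,0,0,0,0.006],[0,0,0,0,0,0,0.006]]' 30
```

```text
time: 6.87
tool_pos: [468.2, 47.5, 90.2]
tcp_rot: [-180.0, 0.0, 77.3]
ft_force: [1.0, -0.3, 0.3]
finger_gap: 25.9
grip_force: 0.0
time: 7.2
tool_pos: [468.2, 48.1, 91.3]
tcp_rot: [179.9, 0.0, 77.4]
ft_force: [-3.8, -0.9, 3.7]
finger_gap: 9.7
grip_force: 30.6
```

```bash
python3 -m handwheel '[[0,0.0029,-0.0143,0,0,0,0.006],[0,0.0041,-0.014,0,0,0,0.006],[0,0.0053,-0.0135,0,0,0,0.006],[0,0.0065,-0.013,0,0,0,0.006],[0,0.0076,-0.0124,0,0,0,0.006],[0,0,0,0,0,0,0.006]]'

```

```text
time: 7.7
tool_pos: [493.4, 42.3, 159.9]
tcp_rot: [-179.9, 0.0, 77.4]
ft_force: [-15.3, 0.2, 12.6]
finger_gap: 9.7
grip_force: 30.9
```

```bash
python3 -m handwheel '[[0,-0.0017,-0.0011,0,0,0,0.006],[0,0,0,0,0,0,0.006]]'

```

```text
time: 7.87
tool_pos: [492.9, 42.4, 159.6]
tcp_rot: [179.8, 0.0, 77.4]
ft_force: [1.9, -3.6, 0.2]
finger_gap: 9.3
grip_force: 30.2
```

```bash
python3 -m handwheel '[[0,0.0085,-0.0119,0,0,0,0.006],[0,0.0095,-0.0111,0,0,0,0.006],[0,0.0104,-0.0102,0,0,0,0.006],[0,0.0112,-0.0093,0,0,0,0.006],[0,0.012,-0.0082,0,0,0,0.006],[0,0,0,0,0,0,0.006]]'

```

```text
time: 8.37
tool_pos: [543.3, 30.9, 211.8]
tcp_rot: [179.9, 0.0, 77.4]
ft_force: [-8.2, -3.4, 15.3]
finger_gap: 9.3
grip_force: 31.9
```

```bash
python3 -m handwheel '[[0,0.0118,-0.0086,0,0,0,0.006],[0,0.0133,-0.006,0,0,0,0.006],[0,0.0137,-0.0049,0,0,0,0.006],[0,0.0141,-0.0036,0,0,0,0.006],[0,0.0144,-0.0024,0,0,0,0.006],[0,0,0,0,0,0,0.006]]'

```

```text
time: 8.87
tool_pos: [609.9, 16.1, 236.0]
tcp_rot: [179.8, -0.0, 77.4]
ft_force: [3.2, -3.8, 4.7]
finger_gap: 9.6
grip_force: 31.0
```

```bash
python3 -m handwheel '[[0,0.0145,-0.0015,0,0,0,0.006],[0,0.0146,-0.0002,0,0,0,0.006],[0,0.0145,0.0012,0,0,0,0.006],[0,0.0143,0.0024,0,0,0,0.006],[0,0.0138,0.0037,0,0,0,0.006],[0,0.0045,0.0016,0,0,0,0.006],[0,0,0,0,0,0,0.006],[0,0,0,0,0,0,0.006]]'
python3 - <<'E'
from h import *
to(685.7,0.8,226)
p,d=r.snapshot("side"); cv2.imwrite("pics/s1.png",cv2.resize(p[60:260,150:350],None,fx=3,fy=3,interpolation=cv2.INTER_CUBIC))
E
```

```text
time: 9.53
tool_pos: [683.0, -0.5, 228.1]
tcp_rot: [179.8, 0.0, 77.4]
ft_force: [3.1, -5.0, 1.8]
finger_gap: 9.5
grip_force: 30.6
t 9.53 pos [ 6.830e+02 -5.000e-01  2.281e+02] rot [179.8   0.   77.4] F [ 3.1 -5.   1.8] gap 9.5
turn(deg) [0. 0. 0.] then shift mm [1.8 2.4 2.1] shift in present axes [1.8 2.4 2.1]
```

View pics/s1.png

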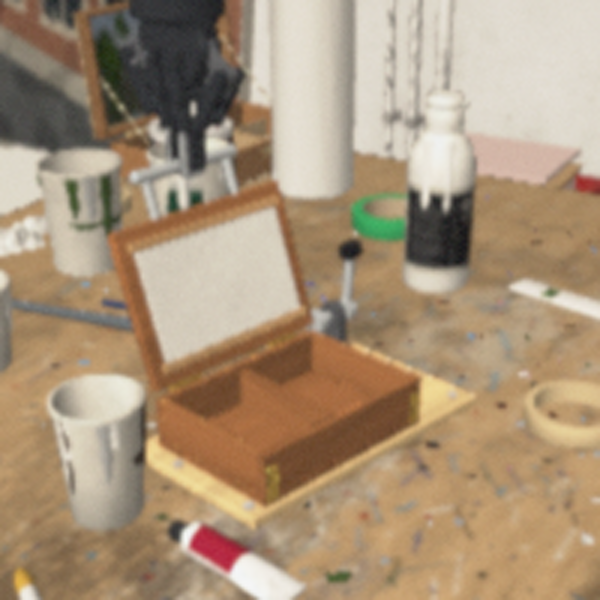

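The side view shows the lid standing open past upright, the bar in the fingers with its ends at crop (138,175) and (233,153), and the lever upright with its grip at (349,248).

```bash
python3 - <<'E'
from h import *
m=lambda u,v:((u+.5)/3+149.5,(v+.5)/3+59.5)
print("meas bar",np.round(m(138,175),1),np.round(m(233,153),1),"tip",np.round(m(349,248),1),"lid top corners",np.round(m(113,240),1),np.round(m(277,187),1))
y=np.radians(-12.2); c=np.array([629.9,12.8,60]); 
for a in (104,107,110,113):
    t=np.radians(a); g=lambda x,yy,z:R.from_euler('z',y).apply([x,yy,z])+c
    print(a,proj("side",[g(-167*np.cos(t),55,167*np.sin(t)),g(-167*np.cos(t),-55,167*np.sin(t)),g(-132*np.cos(t)-5*np.sin(t)*0,90,132*np.sin(t)),g(-132*np.cos(t),-90,132*np.sin(t))]).round(1).tolist())
for l in (80,90,100):
    t=np.radians(l); print(l,proj("side",[g(-60*np.cos(t),-135,60*np.sin(t))]).round(1).tolist())
E
```

```text
meas bar [195.7 118. ] [227.3 110.7] tip [266.  142.3] lid top corners [187.3 139.7] [242. 122.]
104 [[197.1, 119.1], [231.5, 108.8], [188.6, 137.5], [244.1, 119.2]]
107 [[195.0, 119.2], [229.3, 109.0], [186.9, 137.5], [242.3, 119.3]]
110 [[192.9, 119.6], [227.2, 109.4], [185.3, 137.7], [240.6, 119.6]]
113 [[190.9, 120.1], [225.1, 110.0], [183.7, 138.0], [238.9, 120.0]]
80 [[267.5, 143.4]]
90 [[264.7, 142.1]]
100 [[261.9, 141.4]]
```

```bash
python3 -m handwheel '[[0,0.0027,0.001,0,0,0,0.006],[0,0,0,0,0,0,0.006],[0,0,0,0,0,0,0.006],[0,0,0,0,0,0,0.006],[0,0,0,0,0,0,0.03],[0,0,0,0,0,0,0.03],[0,0,0,0,0,0,0.03]]'
python3 -m handwheel '[[0,0,-0.01,0,0,0,0.03],[0,0,-0.02,0,0,0,0.03],[0,0,-0.025,0,0,0,0.03],[0,0,-0.025,0,0,0,0.03]]'
python3 - <<'E'
from h import *
p,d=r.snapshot("side"); cv2.imwrite("pics/s2.png",cv2.resize(p[90:190,170:290],None,fx=6,fy=6,interpolation=cv2.INTER_CUBIC))
to(520,-99,200,[180,0,-12.2])
E
```

```text
time: 10.17
tool_pos: [684.5, 0.3, 225.9]
tcp_rot: [-179.9, -0.0, 77.4]
ft_force: [-0.4, 0.8, -0.1]
finger_gap: 29.6
grip_force: 0.0
time: 10.5
tool_pos: [684.3, 0.0, 307.2]
tcp_rot: [-179.9, -0.0, 77.4]
ft_force: [1.3, 0.0, -0.2]
finger_gap: 30.2
grip_force: 0.0
t 10.55 pos [ 6.862e+02 -1.000e-01  3.148e+02] rot [ 1.796e+02 -1.000e-01  7.740e+01] F [-0.8  0.2  4.7] gap 30.2
turn(deg) [ 0.27 -0.4  89.62] then shift mm [-141.5  131.8  114.8] shift in present axes [-132.9 -141.5  113.5]
```

View pics/s2.png

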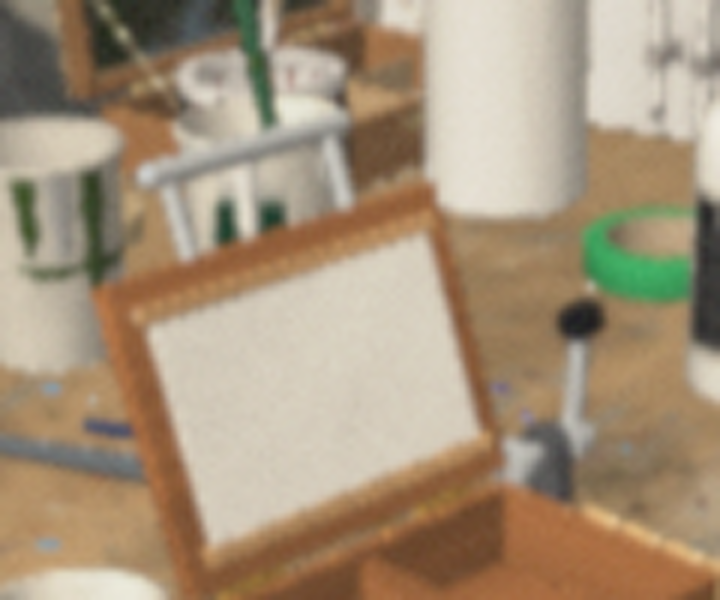

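The lid stays at about 109° (bar ends at crop (150,175) and (345,121), against a 110° prediction within 1–2 px), and the lever is up at (580,318). Next I'll turn back and tilt the tool 30° so the body stays on the robot side of the lid.

```bash
python3 -m handwheel '[[0,0,0,0,0,6.9,0.04],[0,0,0,0,0,6.9,0.04],[0,0,0,0,0,6.9,0.04],[0,0,0,0,0,6.9,0.04],[0,0,0,0,0,6.9,0.04],[0,0,0,0,0,6.9,0.04],[0,0,0,0,0,6.9,0.04],[0,0,0,0,0,6.9,0.04]]' 20
python3 -m handwheel '[[0,0,0,0,0,6.9,0.04],[0,0,0,0,0,6.9,0.04],[0,0,0,0,0,6.9,0.04],[0,0,0,0,0,6.9,0.04],[0,0,0,0,0,6.9,0.04],[-0.02,0.02,0,0,0,0,0.04],[-0.028,0.028,0,0,0,0,0.04],[-0.028,0.028,0,0,0,0,0.04]]'
python3 -m handwheel '[[-0.028,0.028,0,0,6,0,0.04],[0,0.02,0,0,6,0,0.04],[0,0,0,0,6,0,0.04],[0,0,0,0,6,0,0.04],[0,0,0,0,6,0,0.04],[0,0,0,0,0,0,0.04]]'
python3 - <<'E'
from h import *
to(564,-110.5,190,[180,-30,-12.2])
E
```

```text
time: 11.22
tool_pos: [684.9, -0.0, 307.0]
tcp_rot: [-180.0, -0.0, 21.9]
ft_force: [0.4, -0.6, -0.0]
finger_gap: 40.1
grip_force: 0.0
time: 11.88
tool_pos: [593.5, -58.1, 306.0]
tcp_rot: [-180.0, 0.0, -12.2]
ft_force: [0.5, -1.1, 1.3]
finger_gap: 40.0
grip_force: 0.0
time: 12.38
tool_pos: [560.7, -93.5, 302.6]
tcp_rot: [-179.9, -28.5, -12.3]
ft_force: [-1.9, -0.3, -2.1]
finger_gap: 39.6
grip_force: 0.0
t 12.38 pos [560.7 -93.5 302.6] rot [-179.9  -28.5  -12.3] F [-1.9 -0.3 -2.1] gap 39.6
turn(deg) [-0.03  1.47 -0.13] then shift mm [-50.4  16.  100.9] shift in present axes [-47.7  16.1 102.2]
```

```bash
python3 -m handwheel '[[-0.01,0.0032,0.02,0,0,0,0.04],[-0.01,0.0032,0.02,0,0,0,0.04],[-0.01,0.0032,0.02,0,0,0,0.04],[-0.01,0.0032,0.02,0,0,0,0.04],[-0.01,0.0032,0.02,0,0,0,0.04],[0,0,0,0,0,0,0.04],[0,0,0,0,0,0,0.04]]'
python3 - <<'E'
from h import *
to(603,-119,121.5,[180,-30,-12.2])
p,d=r.snapshot("wrist"); cv2.imwrite("pics/w3.png",p)
E
```

```text
time: 12.97
tool_pos: [564.9, -110.9, 194.9]
tcp_rot: [-179.9, -28.4, -12.4]
ft_force: [0.2, -0.3, 1.6]
finger_gap: 40.1
grip_force: 0.0
t 12.97 pos [ 564.9 -110.9  194.9] rot [-179.9  -28.4  -12.4] F [ 0.2 -0.3  1.6] gap 40.1
turn(deg) [-0.02  1.64 -0.13] then shift mm [-3.  -0.1 83. ] shift in present axes [-0.6 -0.1 83. ]
```

View pics/w3.png

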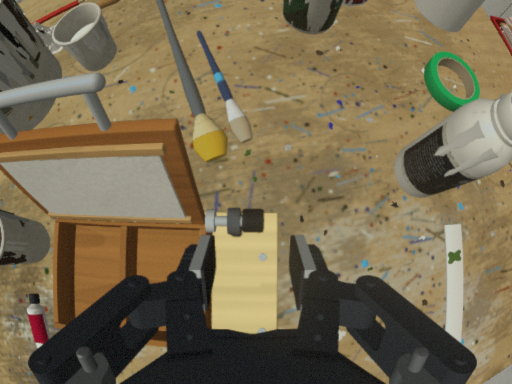

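The wrist view shows the drum at (254,221), centred between the open fingers and clear of the lid. I'll advance along the tool axis and grip it.

```bash
python3 -m handwheel '[[0,0,0.02,0,0,0,0.04],[0,0,0.02,0,0,0,0.04],[0,0,0.02,0,0,0,0.04],[0,0,0.015,0,0,0,0.04],[-0.0006,0,0.008,0,0,0,0.04],[0,0,0,0,0,0,0.04],[0,0,0,0,0,0,0.04]]'
python3 -m handwheel '[[0,0,0,0,0,0,0.012],[0,0,0,0,0,0,0.012],[0,0,0,0,0,0,0.012],[0,0,0,0,0,0,0.012],[0,0,0,0,0,0,0.012]]' 20
python3 - <<'E'
from h import *
to(603,-119,121.5)
E
```

```text
time: 13.6
tool_pos: [604.3, -119.4, 123.8]
tcp_rot: [-179.9, -28.7, -12.3]
ft_force: [0.4, 0.4, 0.0]
finger_gap: 39.8
grip_force: 0.0
time: 14.02
tool_pos: [604.4, -119.8, 124.3]
tcp_rot: [-180.0, -28.8, -12.3]
ft_force: [-2.3, -0.5, 6.1]
finger_gap: 15.4
grip_force: 21.3
t 14.02 pos [ 604.4 -119.8  124.3] rot [-180.   -28.8  -12.3] F [-2.3 -0.5  6.1] gap 15.4
turn(deg) [0. 0. 0.] then shift mm [-2.7 -0.5  1.7] shift in present axes [-2.7 -0.5  1.7]
```

```bash
python3 -m handwheel '[[-0.0071,0,-0.0033,0,0,0,0.012],[-0.0075,0,-0.0024,0,0,0,0.012],[-0.0078,0,-0.0013,0,0,0,0.012],[-0.0078,0,-0.0004,0,0,0,0.012],[-0.0078,0,0.0007,0,0,0,0.012],[-0.0077,0,0.0017,0,0,0,0.012],[0,0,0,0,0,0,0.012]]'
```

```text
time: 14.6
tool_pos: [560.0, -109.7, 103.5]
tcp_rot: [-179.9, -28.5, -12.3]
ft_force: [-3.2, 1.0, 5.6]
finger_gap: 15.2
grip_force: 25.7
```

```bash
python3 -m handwheel '[[-0.0074,0,0.0027,0,0,0,0.012],[-0.007,0,0.0036,0,0,0,0.012],[-0.0064,0,0.0045,0,0,0,0.012],[-0.0059,0,0.0053,0,0,0,0.012],[-0.005,0,0.006,0,0,0,0.012],[-0.0042,0,0.0066,0,0,0,0.012],[0,0,0,0,0,0,0.012],[0,0,0,0,0,0,0.012]]'
```

```text
time: 15.27
tool_pos: [543.2, -106.0, 61.2]
tcp_rot: [-179.9, -28.5, -12.4]
ft_force: [2.8, 1.0, -2.0]
finger_gap: 15.1
grip_force: 27.7
```

```bash
python3 -m handwheel '[[-0.0014,0,0.0026,0,0,0,0.012],[0,0,0,0,0,0,0.012],[0,0,0,0,0,0,0.012]]'
```

```text
time: 15.52
tool_pos: [543.5, -106.1, 59.2]
tcp_rot: [-179.9, -28.5, -12.3]
ft_force: [-12.0, 3.9, 13.6]
finger_gap: 15.4
grip_force: 30.7
```

```bash
python3 -m handwheel '[[0,0,0,0,0,0,0.04],[0,0,0,0,0,0,0.04],[0,0,0,0,0,0,0.04],[0,0,-0.015,0,0,0,0.04],[0,0,-0.025,0,0,0,0.04],[0,0,-0.03,0,0,0,0.04],[0,0,-0.03,0,0,0,0.04],[0,0,-0.03,0,0,0,0.04]]'
python3 -m handwheel '[[0,0,-0.02,0,0,0,0.04],[0,0,0,0,0,0,0.04],[0,0,0,0,0,0,0.04]]'
python3 - <<'E'
from h import *
p,d=r.snapshot("side"); cv2.imwrite("pics/s3.png",cv2.resize(p[80:270,160:380],None,fx=3,fy=3,interpolation=cv2.INTER_CUBIC))
y=np.radians(-12.2); c=np.array([629.9,12.8,60]); g=lambda x,yy,z:R.from_euler('z',y).apply([x,yy,z])+c
for l in (0,6,12,20):
    t=np.radians(l); print(l,((proj("side",[g(-60*np.cos(t),-135,60*np.sin(t))])-[160,80])*3).round(0).tolist())
for a in (104,107,110,113):
    t=np.radians(a); print(a,((proj("side",[g(-167*np.cos(t),55,167*np.sin(t)),g(-167*np.cos(t),-55,167*np.sin(t))])-[160,80])*3).round(0).tolist())
E
```

```text
time: 16.18
tool_pos: [482.3, -92.9, 173.7]
tcp_rot: [-179.9, -28.5, -12.3]
ft_force: [0.1, -0.5, 0.3]
finger_gap: 39.7
grip_force: 0.0
time: 16.43
tool_pos: [474.8, -91.5, 192.6]
tcp_rot: [-180.0, -28.8, -12.3]
ft_force: [-1.1, -0.6, -1.4]
finger_gap: 39.9
grip_force: 0.0
0 [[363.0, 266.0]]
6 [[362.0, 260.0]]
12 [[362.0, 253.0]]
20 [[360.0, 244.0]]
104 [[111.0, 117.0], [215.0, 86.0]]
107 [[105.0, 118.0], [208.0, 87.0]]
110 [[99.0, 119.0], [201.0, 88.0]]
113 [[93.0, 120.0], [195.0, 90.0]]
```

View pics/s3.png

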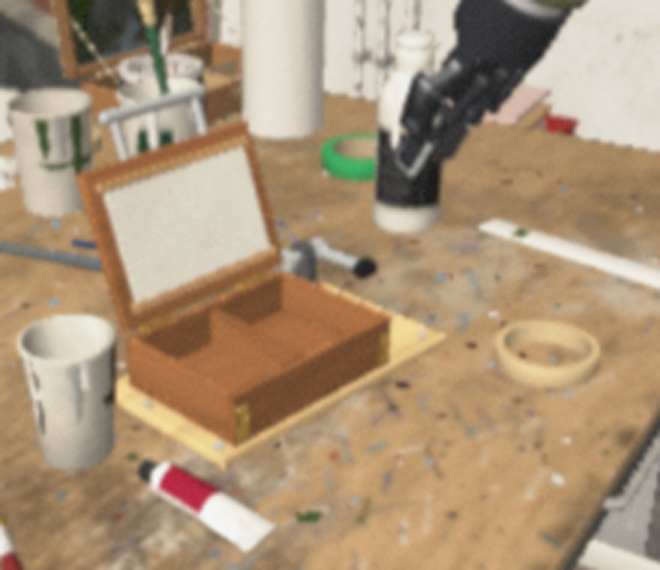

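The drum at (364,267) matches the 0° lever prediction, and the bar ends at (105,117) and (203,95) put the lid at about 108–109°. Pot, tube and tape are in place and the robot touches nothing.

```bash
python3 -c "
from bench import r
print(r.hand_in())"
```

```text
the job is handed in; nothing more can be done
None
```

I freed the clamp lever, opened the lid to about 109° by my camera estimate, pressed the lever fully down again, and handed the job in at about 16.5 s with the pot, tube and tape untouched; the hand-in gave no verdict.

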